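Stand up and square the crown pattern boards

ROBOT

A 6-joint arm with a two-finger parallel gripper is mounted at the origin on the work surface. World frame = base frame: x ahead of the robot, y to its left, z up, the work surface at z = 0. Lengths are in m, angles in rad, forces in N, time in s.
With the tool pointing down it reaches from about 0.25 to 0.775 m from the base axis. Payload 4 kg.
Tool frame: the origin (TCP) lies at the very end of the fingers, on their centre line; the grasp point (between the pads) lies 19 mm behind it; z points along the fingers, y is the direction in which the jaws open and shut (so a half turn about z gives the same grasp; the last joint's range is limited). The gripper opens to 94 mm and grips with 3 to 60 N. Pads are 16 mm wide; open, the fingers measure 119 mm over their backs; the gripper's body (75 mm by 177 mm) begins 78 mm behind the grasp point.
Start: joints at [-1.372, 0.087, 1.371, -0, 1.684, -0.103], TCP at [0.163, -0.525, 0.206] pointing down, gripper open.
Joint ranges: [-3.1, 3.1], [-0.76, 2.03], [0.27, 2.55], [-1.08, 4.22], [0.17, 2.65], [-2.57, 2.57]. Speed limits (rad/s): [2.79, 2.79, 3.14, 3.14, 3.14, 3.14].

INTERFACE

Orientations are given as [roll, pitch, yaw] about the fixed x, y, z axes, in that order (R = Rz(yaw) Ry(pitch) Rx(roll)).
In Python, from bench import robot, snapshot, models gives the robot as it stands.
- The arm moves only by the tool arm_command, never from a script. Its argument "commands" is text: rows parted by semicolons, each of 7 numbers parted by spaces: the shift along the tool's x, y, z in mm, then the turn, a rotation vector about the tool's x, y, z in degrees, then the opening, from 0 (shut) to 1 (fully open). In form: tx ty tz rx ry rz hand; .... A call has 1 to 12 rows; each row shifts and turns the pose as measured when the row begins, along the tool's axes as they then stand; what a row does not reach is not made up. A row lasts 1/8 s, in which the tool goes at most 62.5 mm and 10.7 degrees, less where a joint would pass 70% of its speed; a pose out of reach is approached as far as the arm can. A call is refused whole if a number of a shift passes 62.5 or a number of a turn 10.7, either way. A call with a gripper value outside its range is refused whole. The fingers move at their own pace and stop on an object; the grip force is fixed at half the most. Time passes only in rows, so rows that do not move let the fingers close. It gives the time, the measured TCP pose, the force and the opening at its end, in the units of the state.
- robot.get_obs(): the state, without advancing time (a new reading comes with each control period).
- snapshot(name): name is "scene" or "top" or "wrist"; returns a dict with "img" (384x512x3 uint8, blue, green, red), "camera_matrix" (3x3 intrinsics, pixels), "dist" ([k1, k2, p1, p2, k3] as OpenCV has them; the pictures are not rectified), "origin" and "rotation" of the camera in the world. Camera axes: x right, y down, z forward; pixel columns grow to the right and rows downward; lengths in m; the calibration is good to about 2 mm. A picture is of the moment at which its call begins. There is no depth.
- robot.close_job(): hands the job in, once; it reports no verdict.
Trained networks look in a picture, given as the dict that the camera call returned (one of the last four; its "shot" number tells which), for a name from the list of things; names that differ only in an ending like _2 or _b are one class to them, and where a whole thing is asked for, a point or a joint stands for the part that bears it (a point fixed in the world has none). Each returns a list of dicts, best first, with "conf" (0 to 1); they miss things now and then, are a little off and sometimes report something else, mostly with a low value. They report only what shows in the picture. A call takes as long as a camera call. They do not tell look-alikes from the thing itself.
- models.spot_in(query, picture): "bbox" ([left, top, width, height] as shares, 0 to 1, of the picture: columns of its width, rows of its height, round what is visible of it).
- models.tip_of(query, picture): "centre" ([column, row] as shares, 0 to 1, of the picture: columns of its width, rows of its height: a listed point, or the origin of a listed thing).
The state is a dict: "time": time; "joint_positions": joint angles; "qvel": joint speeds; "joint_torque": joint torques, N m; "tool_pos": TCP position; "ee_rot": TCP orientation; "wrist_force": force on the tool from outside, world axes, zero at the start; "wrist_torque": the same for the moment, N m; "width": finger opening in m.
Only numpy, scipy, OpenCV 4.12 (cv2) and the standard library are available. Lean on these libraries where they do the work, as an engineer would, in place of code of your own. Each camera call takes 0.05 s, during which the arm holds its last target. There are 200 camera calls.

TASK

The four crown pattern boards in the rack have slumped over. First push the row upright and press it firmly home against the steel backstop, without shoving the backstop along its track; then slide the boards sideways until all four are flush against the low side fence; finally swing the folded keeper arm fully out across the front of the row, leaving all boards upright, tight together and square, and do not disturb the other things on the table.

Things in the scene. Friction and masses are not known exactly. Their poses are not given: they have to be found in the camera images.
- rack: Fixed grey laminate rack on the table. Its origin lies on the table; its x points from the open front (robot side) to the backstop, y to the left, z up. Base plate 8 mm thick, x from -130 to 170 mm, y from -100 to 120 mm. Low side fence along its right side: 10 mm thick, inner face at y = -80 mm, x from -80 to 100 mm, top 44 mm above the table. The left side and the front are open. Boards flush against the fence have their origins at y = -10 mm.
- backstop: Upright dark steel frame across the rack (bottom and top rail, two posts, open in the middle), 120 mm wide (rack y -75 to 45 mm), 12 mm thick, reaching 88 mm above the table; gussets behind. Origin on its front face (towards the boards), at base-plate height; x points away from the boards. It sits on a track and slides away along x when pushed with more than about 18 N, and does not come back; below that it stays. It must stay within 4 mm of where it starts.
- keeper (a joint): Angle of the keeper arm (rad): 0 folded flat above the fence, pointing to the open front; 1.57 (its stop) swung out across the front of the row, at right angles to the fence, pointing to the rack's +y. It starts between 0 and 0.25, turns with light friction (0.06 N m) and stays where it is left. Aluminium bar 100 mm long from the hinge, 10 mm thick, 18 mm tall (47 to 65 mm above the table). When out, 5 mm are left between it and a tight row.
- keeper_hinge (a point): Point on the keeper's upright hinge axis, at the middle of the bar's height (56 mm above the table); in the rack's frame at x = 32, y = -85 mm.
- keeper_stub (a point): Middle of the upright steel stub (14 mm in diameter, 32 mm tall, 65 to 97 mm above the table) that stands on the bar 90 mm from the hinge; it can be pinched or pushed.
- board1: plywood crown-shaped board, 12 mm thick (its x, towards the backstop), 140 mm wide (y), 76 mm tall (z) with three points on top (plain part 58 mm tall). Origin in the middle of the slab, 38 mm above its lower edge. About 0.1 kg, loose, varnished (friction about 0.25). The one nearest the backstop. It starts leaning 18 degrees, top on the backstop side, edge 14 to 30 mm from the fence.
- board2: plywood crown-shaped board, 12 mm thick (its x, towards the backstop), 140 mm wide (y), 76 mm tall (z) with three points on top (plain part 58 mm tall). Origin in the middle of the slab, 38 mm above its lower edge. About 0.1 kg, loose, varnished (friction about 0.25). The one second from the backstop. It starts leaning 18 degrees, top on the backstop side, edge 14 to 30 mm from the fence.
- board3: plywood crown-shaped board, 12 mm thick (its x, towards the backstop), 140 mm wide (y), 76 mm tall (z) with three points on top (plain part 58 mm tall). Origin in the middle of the slab, 38 mm above its lower edge. About 0.1 kg, loose, varnished (friction about 0.25). The one third from the backstop. It starts leaning 18 degrees, top on the backstop side, edge 14 to 30 mm from the fence.
- board4: plywood crown-shaped board, 12 mm thick (its x, towards the backstop), 140 mm wide (y), 76 mm tall (z) with three points on top. Origin mid-slab, 38 mm above its lower edge. About 0.1 kg, loose, varnished (friction about 0.25). The one at the front of the row. It starts leaning 18 degrees, top on the backstop side, edge 14 to 30 mm from the fence. Pushed low the row slides upright (5 to 12 N); pushed high while leaning it jams.
- glue: bystander: white plastic glue bottle, 48 mm in diameter, 130 mm tall, origin under its middle
- bowl: bystander: white bowl, 130 mm in diameter, 45 mm tall, origin under its middle
- pot: bystander: grey plastic cup, 72 mm in diameter, 100 mm tall, origin under its middle
There are look-alikes about, which are no part of the job. Leave any orange look-alike of the board2 alone.

How it is judged:
On the way, in this order (a step that is already met when the one before it is completed fails the run):
1. all four boards stand upright (within 2.3 degrees) and are pressed against the backstop with at least 4 N for 0.1 s (angle between each of board1, board2, board3, board4's own z axis and vertical below 0.04 rad and contact force between board1 and backstop above 4 N), for 0.1 s.
2. all four boards, upright, are flush against the side fence (within 3.5 mm) and square to it (within 2.3 degrees) (angle between each of board1, board2, board3, board4's own z axis and vertical below 0.04 rad and y of board1 in the frame of rack between -0.0135 and -0.0065 m and angle between the x axis of each of board1, board2, board3, board4 and the x axis of rack, either way round below 0.04 rad and y of board2 in the frame of rack between -0.0135 and -0.0065 m and y of board3 in the frame of rack between -0.0135 and -0.0065 m and y of board4 in the frame of rack between -0.0135 and -0.0065 m), for 0.2 s.
At the end, for the whole second after the job is handed in: All four boards are upright within 2.3 degrees, flush with the side fence within 3.5 mm, square to the rack within 2.3 degrees, tight against one another and the backstop (each within 3 mm of its place) and at rest; the keeper arm is swung out past 1.47 rad (all of step 2 and x of board1 in the frame of backstop between -0.009 and -0.003 m and x of board2 in the frame of backstop between -0.021 and -0.015 m and x of board3 in the frame of backstop between -0.033 and -0.027 m and x of board4 in the frame of backstop between -0.045 and -0.039 m and linear speed of each of board1, board2, board3, board4 below 0.01 m/s and value of joint keeper above 1.47 rad); the robot touches nothing.
It fails at once if the backstop is shoved more than 4 mm along its track (distance of backstop from where it was at the start of the episode above 0.004 m).
It fails at once if the glue bottle is disturbed (moved more than 15 mm) (distance of glue from where it was at the start of the episode above 0.015 m).
It fails at once if the bowl is disturbed (moved more than 15 mm) (distance of bowl from where it was at the start of the episode above 0.015 m).
It fails at once if the grey pot is disturbed (moved more than 15 mm) (distance of pot from where it was at the start of the episode above 0.015 m).
It also fails if it takes over 67 s, if anything falls off the work surface, if the arm or the gripper's body presses on something with over 40 N, if the wrist force passes 120 N, or if a joint passes its speed limit or range.

## Working session

There is one attempt and no reset: what is moved stays moved. The work goes in short steps, Python scripts to look and compute and a tool call to move; the robot and the scene stay as the last step left them, time stands still between calls to the robot, and variables do not carry over. Pictures are saved under pics/ and viewed, about 8 in all and at most 12, crops included, and the job is handed in when it is done.

Besides the shell and the picture viewer there is one more tool, called after "Emit:" by a JSON object that holds its "name" and its "arguments", one argument or row to a line. arm_command: Moves the arm, as the interface text tells. Its arguments: {"type":"object","properties":{"commands":{"type":"string"}},"required":["commands"]}

```bash
ls; mkdir -p pics; cat > h.py <<'E'
import numpy as np, cv2
from bench import robot, snapshot, models
def ray(s,px):
    p=cv2.undistortPoints(np.array([[px]],float),np.array(s["camera_matrix"]),np.array(s["dist"]))[0,0]
    return np.array(s["origin"]),np.array(s["rotation"])@np.array([p[0],p[1],1.])
def at_z(s,px,z):
    o,d=ray(s,px); return o+d*(z-o[2])/d[2]
def proj(s,P):
    R=np.array(s["rotation"]);t=-R.T@np.array(s["origin"])
    return cv2.projectPoints(np.array(P,float).reshape(-1,3),cv2.Rodrigues(R.T)[0],t,np.array(s["camera_matrix"]),np.array(s["dist"]))[0][:,0]
def find(s,q,n=3):
    for d in models.tip_of(q,s)[:n]:
        c=np.array(d["centre"])*[512,384]; yield c,d["conf"]
E
python3 - <<'E'
from h import *
o=robot.get_obs(); print(o["time"],o["tool_pos"],o["ee_rot"],o["wrist_force"])
ims=[]
for n in ["top","scene"]:
    s=snapshot(n); cv2.imwrite(f"pics/{n}0.png",cv2.resize(s["img"],(800,600)))
    print(n,np.round(s["origin"],3),np.round(s["rotation"],2).tolist())
    for q,z in [("rack",0),("backstop",.008),("keeper_hinge",.056),("keeper_stub",.081),("board1",.045),("board2",.045),("board4",.045),("glue",0),("bowl",0),("pot",0)]:
        for c,f in find(s,q): print(q,c.round(0),round(f,2),at_z(s,c,z).round(3))
E
```

```text
pics
0.0 [ 0.16338024 -0.52460648  0.20432067] [-3.13942217e+00 -2.08365986e-04  3.01852632e-01] [-0.62197595 -0.09870839  0.31763676]
top [0.478 0.054 1.038] [-3.02, -0.02, -1.6]Traceback (most recent call last):
  File "<stdin>", line 8, in <module>
  File "h.py", line 7, in at_z
    o,d=ray(s,px); return o+d*(z-o[2])/d[2]
                                       ~^^^
IndexError: invalid index to scalar variable.
```

```bash
sed -i 's/^def ray/from scipy.spatial.transform import Rotation as Ro\ndef RR(s): return Ro.from_euler("xyz",s["rotation"]).as_matrix()\ndef ray/; s/np.array(s\["rotation"\])/RR(s)/' h.py
python3 - <<'E'
from h import *
for n in ["top","scene"]:
    s=snapshot(n); cv2.imwrite(f"pics/{n}0.png",cv2.resize(s["img"],(800,600)))
    print(n,np.round(s["origin"],3),s["rotation"])
    for q,z in [("rack",0),("backstop",.008),("keeper_hinge",.056),("keeper_stub",.081),("board1",.045),("board2",.045),("board4",.045),("glue",0),("bowl",0),("pot",0)]:
        for c,f in find(s,q): print(q,c.round(0),round(f,2),at_z(s,c,z).round(3))
E
```

```text
top [0.478 0.054 1.038] [-3.02367316 -0.01537238 -1.59586067]
rack [291. 193.] 0.62 [ 0.593 -0.059  0.   ]
backstop [290. 166.] 0.57 [ 0.672 -0.059  0.008]
keeper_hinge [323. 181.] 0.7 [ 0.619 -0.144  0.056]
keeper_stub [322. 215.] 0.76 [ 0.524 -0.131  0.081]
board1 [197. 114.] 0.88 [0.817 0.199 0.045]
board1 [227. 285.] 0.87 [0.349 0.124 0.045]
board1 [368. 275.] 0.8 [ 0.364 -0.254  0.045]
board2 [197. 114.] 0.88 [0.817 0.199 0.045]
board2 [227. 285.] 0.87 [0.349 0.124 0.045]
board2 [368. 275.] 0.8 [ 0.364 -0.254  0.045]
board4 [197. 114.] 0.88 [0.817 0.199 0.045]
board4 [227. 285.] 0.87 [0.349 0.124 0.045]
board4 [368. 275.] 0.8 [ 0.364 -0.254  0.045]
glue [401. 217.] 0.79 [ 0.517 -0.374  0.   ]
glue [291. 173.] 0.26 [ 0.653 -0.062  0.   ]
bowl [123. 240.] 0.75 [0.473 0.417 0.   ]
pot [390. 151.] 0.9 [ 0.709 -0.354  0.   ]
scene [ 0.937 -0.454  0.996] [-2.53474683  0.00392335  0.6077306 ]
rack [229. 240.] 0.86 [ 0.594 -0.062  0.   ]
rack [241. 234.] 0.17 [ 0.61 -0.03  0.  ]
backstop [258. 254.] 0.64 [ 0.682 -0.055  0.008]
keeper_hinge [217. 256.] 0.56 [ 0.615 -0.137  0.056]
keeper_stub [186. 234.] 0.63 [ 0.523 -0.142  0.081]
board1 [116. 249.] 0.81 [ 0.387 -0.263  0.045]
board1 [352. 210.] 0.78 [0.827 0.181 0.045]
board1 [197. 154.] 0.72 [0.36  0.095 0.045]
board2 [116. 249.] 0.81 [ 0.387 -0.263  0.045]
board2 [352. 210.] 0.78 [0.827 0.181 0.045]
board2 [197. 154.] 0.72 [0.36  0.095 0.045]
board4 [116. 249.] 0.81 [ 0.387 -0.263  0.045]
board4 [352. 210.] 0.78 [0.827 0.181 0.045]
board4 [197. 154.] 0.72 [0.36  0.095 0.045]
glue [126. 320.] 0.89 [ 0.518 -0.377  0.   ]
bowl [290. 118.] 0.8 [ 0.492  0.415 -0.   ]
pot [190. 364.] 0.83 [ 0.708 -0.366  0.   ]
```

View pics/top0.png

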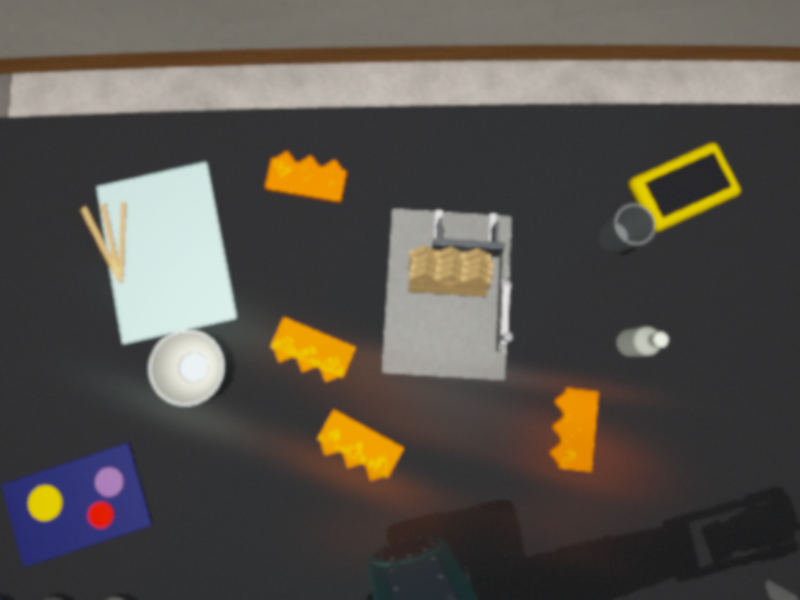

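View pics/scene0.png

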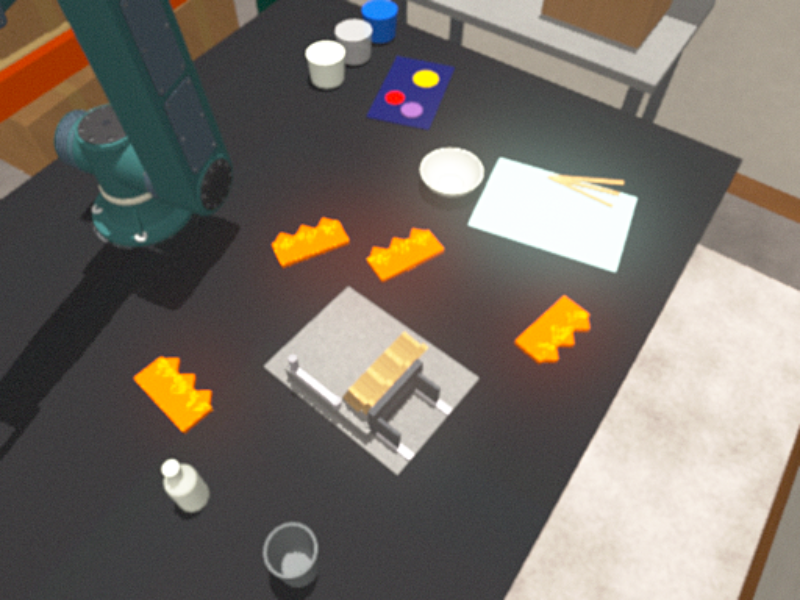

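```bash
python3 - <<'E'
from h import *
s=snapshot("top"); s2=snapshot("scene")
def fit(c,z=.008):
    W=np.array([at_z(s_,p,z)[:2] for s_,p in c]); M=np.array([[.17,.12],[.17,-.1],[-.13,-.1],[-.13,.12]])
    T,R_=None,None
    Mc,Wc=M-M.mean(0),W-W.mean(0)
    th=np.arctan2((Mc[:,0]*Wc[:,1]-Mc[:,1]*Wc[:,0]).sum(),(Mc*Wc).sum())
    R=np.array([[np.cos(th),-np.sin(th)],[np.sin(th),np.cos(th)]]); t=W.mean(0)-R@M.mean(0)
    print("t",t.round(4),"th",th.round(4),(W-M@R.T-t).round(4).tolist())
k=.64
fit([(s,(np.array(p)+.5)*k-.5) for p in [(392,208),(511,214),(505,380),(382,373)]])
fit([(s2,(np.array(p)+.5)*k-.5) for p in [(478,379),(399,474),(265,366),(349,288)]])
a=cv2.resize(s["img"][125:250,235:340],(500,595),interpolation=cv2.INTER_CUBIC)
cv2.imwrite("pics/c1.png",a)
w=snapshot("wrist"); print("wrist",w["origin"],w["rotation"])
E
```

```text
t [ 0.5899 -0.0553] th -0.0804 [[0.0006, -0.0002], [0.0026, -0.0006], [-0.0018, 0.0005], [-0.0014, 0.0004]]
t [ 0.5905 -0.0565] th -0.0877 [[-0.0029, -0.0032], [-0.0008, 0.0036], [0.0013, 0.0025], [0.0025, -0.0029]]
wrist [ 0.23542987 -0.50324179  0.38468906] [ 2.87925981e+00  6.04134125e-04 -1.26928836e+00]
```

View pics/c1.png

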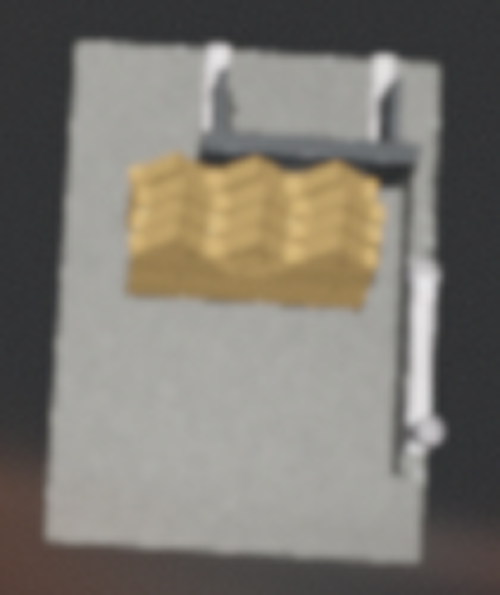

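Emit:
{"name": "arm_command", "arguments": {
  "commands": "44 -28 0 0 0 0 1;44 -28 0 0 0 0 1;44 -28 0 0 0 0 1;44 -28 0 0 0 0 1;44 -28 0 0 0 0 1;44 -28 0 0 0 0 1;44 -28 0 0 0 0 1;44 -28 0 0 0 0 1;44 -28 0 0 0 0 1;44 -28 0 0 0 0 1;0 0 0 0 0 10 1;0 0 0 0 0 10 1"
}}

```text
time: 2.85
tool_pos: [0.5119, -0.1149, 0.2058]
ee_rot: [3.139, -0.004, -0.059]
wrist_force: [-0.6, -0.7, -0.8]
width: 0.0943
```

```bash
python3 - <<'E'
from h import *
o=robot.get_obs(); print(o["time"],o["tool_pos"],o["ee_rot"],o["wrist_force"],o["joint_positions"])
s=snapshot("wrist"); print(s["origin"],s["rotation"])
for q,z in [("rack",0),("backstop",.008),("keeper_hinge",.056),("keeper_stub",.081),("board1",.045),("board4",.045)]:
    for c,f in find(s,q): print(q,c.round(0),round(f,2),at_z(s,c,z).round(4))
# overlay predicted rack corners etc
T=np.array([.590,-.056]);th=-.084;R=np.array([[np.cos(th),-np.sin(th)],[np.sin(th),np.cos(th)]])
def P(x,y,z): return [*(T+R@[x,y]),z]
im=cv2.resize(s["img"],(800,600),interpolation=cv2.INTER_CUBIC)
for p in [(.17,.12,.008),(.17,-.1,.008),(-.13,-.1,.008),(-.13,.12,.008),(-.08,-.08,.044),(.1,-.08,.044),(.09,-.075,.088),(.09,.045,.088),(.032,-.085,.056)]:
    u=(proj(s,P(*p))[0]+.5)/.64; cv2.circle(im,tuple(int(v) for v in u),4,(0,0,255),1)
cv2.imwrite("pics/w1.png",im)
E
```

```text
2.85 [ 0.51190827 -0.11489586  0.20575223] [ 3.13944867 -0.00436497 -0.05923406] [-0.58710765 -0.6930419  -0.76374497] [-3.28270868e-01  2.69339387e-02  1.43352740e+00 -9.11714852e-04
  1.67635344e+00  1.30166597e+00]
[ 0.58636919 -0.11936027  0.38527278] [ 2.88341083e+00 -1.58012599e-03 -1.63030059e+00]
rack [208. 113.] 0.86 [ 0.5938 -0.0553  0.    ]
keeper_hinge [281.  91.] 0.77 [ 0.611  -0.1446  0.056 ]
keeper_hinge [191.  60.] 0.67 [ 0.6484 -0.0523  0.056 ]
keeper_stub [277. 175.] 0.67 [ 0.5251 -0.1346  0.081 ]
board1 [188.  45.] 0.91 [ 0.6658 -0.0489  0.045 ]
board1 [ 31. 192.] 0.85 [0.5157 0.166  0.045 ]
board1 [191.  62.] 0.8 [ 0.6485 -0.05    0.045 ]
board4 [188.  45.] 0.91 [ 0.6658 -0.0489  0.045 ]
board4 [ 31. 192.] 0.85 [0.5157 0.166  0.045 ]
board4 [191.  62.] 0.8 [ 0.6485 -0.05    0.045 ]
```

View pics/w1.png

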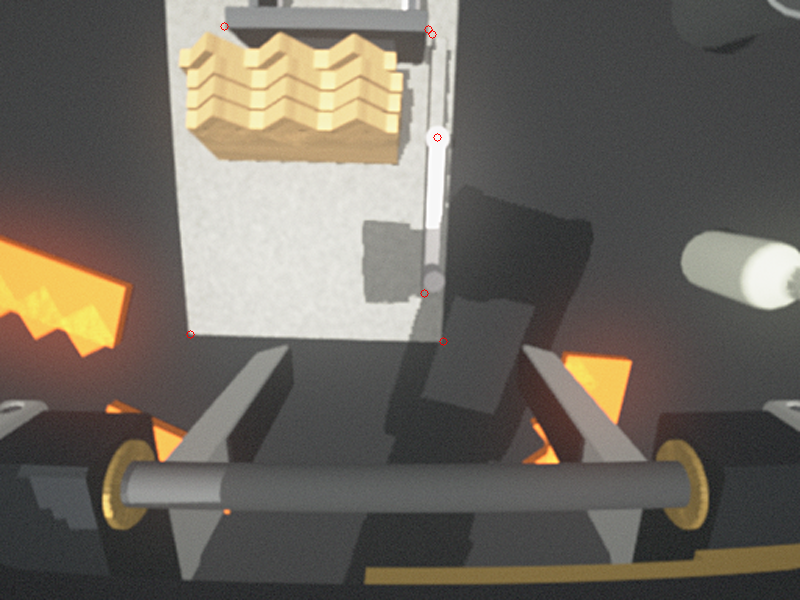

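```bash
cat >> h.py <<'E'
T=np.array([.590,-.056]);th=-.084;R2=np.array([[np.cos(th),-np.sin(th)],[np.sin(th),np.cos(th)]])
def P(x,y,z): return [*(T+R2@[x,y]),z]
def rk(p): return R2.T@(np.array(p)[:2]-T)
def st(): 
    o=robot.get_obs(); f=np.array(o["wrist_force"]); print(round(o["time"],2),"rack",(rk(o["tool_pos"])*1e3).round(1),"z",round(o["tool_pos"][2]*1e3,1),"yaw-th deg",np.degrees(o["ee_rot"][2]-th).round(2),"F rack",(R2.T@f[:2]).round(2),f[2].round(2),"w",round(o["width"],4)); return o
def to(x,y,z,yaw=0):
    "shift in tool axes as they stand, mm, and turn deg"
    o=robot.get_obs(); Rt=Ro.from_euler("xyz",o["ee_rot"])
    d=Rt.inv().apply(np.array(P(x/1e3,y/1e3,z/1e3))-o["tool_pos"])*1e3
    Rg=Ro.from_euler("xyz",[np.pi,0,th+np.radians(yaw)])
    print("shift",d.round(1),"turn",np.degrees((Rt.inv()*Rg).as_rotvec()).round(1))
E
python3 - <<'E'
from h import *
s=snapshot("wrist")
for p in [(220,158),(398,163)]: print((rk(at_z(s,(np.array(p)+.5)*.64-.5,.008))*1e3).round(1))
for p in [(424,15),(434,268)]: pass
st(); to(-20,8,60); to(-20,8,16)
E
```

```text
[16.3 81.7]
[ 15.5 -59. ]
3.25 rack [-73.4 -66.5] z 205.9 yaw-th deg 1.68 F rack [0.45 0.04] -0.31 w 0.0938
shift [ 54.8 -73.2 146. ] turn [ 0.1 -0.3  1.7]
shift [ 54.6 -73.3 190. ] turn [ 0.1 -0.3  1.7]
```

Emit:
{"name": "arm_command", "arguments": {
  "commands": "27 -37 0 0 0 1.7 1;27 -36 20 0 0 0 1;0 0 50 0 0 0 1;0 0 50 0 0 0 1;0 0 50 0 0 0 1;0 0 18 0 0 0 1;0 0 0 0 0 0 1"
}}

```text
time: 4.12
tool_pos: [0.575, -0.0481, 0.0149]
ee_rot: [3.139, -0.011, -0.083]
wrist_force: [0.6, -0.0, 1.0]
width: 0.0942
```

```bash
python3 -c "
from h import *
st(); to(-20,8,16)"
```

```text
4.12 rack [-15.6   6.6] z 14.9 yaw-th deg 0.04 F rack [0.6  0.03] 0.99 w 0.0942
shift [-4.4 -1.4 -1.2] turn [ 0.2 -0.6  0. ]
```

Emit:
{"name": "arm_command", "arguments": {
  "commands": "8 0 0 0 -0.6 0 1;8 0 0 0 0 0 1;5 0 0 0 0 0 1;4 0 0 0 0 0 1;4 0 0 0 0 0 1;3 0 0 0 0 0 1"
}}

```text
time: 4.88
tool_pos: [0.6103, -0.0516, 0.0191]
ee_rot: [3.138, -0.003, -0.083]
wrist_force: [-2.3, 0.2, -0.1]
width: 0.094
```

```bash
python3 -c "
from h import *
st(); to(34,8,15)"
```

```text
4.88 rack [19.8  6.1] z 19.1 yaw-th deg 0.05 F rack [-2.27 -0.04] -0.08 w 0.094
shift [14.2 -1.9  4.1] turn [ 0.2 -0.2  0.1]
```

Emit:
{"name": "arm_command", "arguments": {
  "commands": "2 0 3 0 0 0 1;2 0 1 0 0 0 1;2 0 0 0 0 0 1;2 0 0 0 0 0 1"
}}

```text
time: 5.38
tool_pos: [0.6188, -0.0523, 0.015]
ee_rot: [3.138, -0.003, -0.083]
wrist_force: [-1.5, 0.8, -0.1]
width: 0.0941
```

```bash
python3 -c "
from h import *
st(); to(34,8,15)"
```

```text
5.38 rack [28.4  6.1] z 15.0 yaw-th deg 0.06 F rack [-1.59  0.71] -0.07 w 0.0941
shift [ 5.6 -1.9  0. ] turn [ 0.2 -0.2  0.1]
```

Emit:
{"name": "arm_command", "arguments": {
  "commands": "1.5 0 0 0 0 0 1;1.5 0 0 0 0 0 1"
}}

```text
time: 5.62
tool_pos: [0.6216, -0.0525, 0.0146]
ee_rot: [3.138, -0.002, -0.083]
wrist_force: [-4.3, 1.1, 1.3]
width: 0.0941
```

```bash
python3 -c "
from h import *
st(); s=snapshot('wrist'); cv2.imwrite('pics/w2.png',cv2.resize(s['img'],(800,600)))"
```

```text
5.62 rack [31.2  6.1] z 14.6 yaw-th deg 0.05 F rack [-4.36  0.77] 1.32 w 0.0941
```

View pics/w2.png

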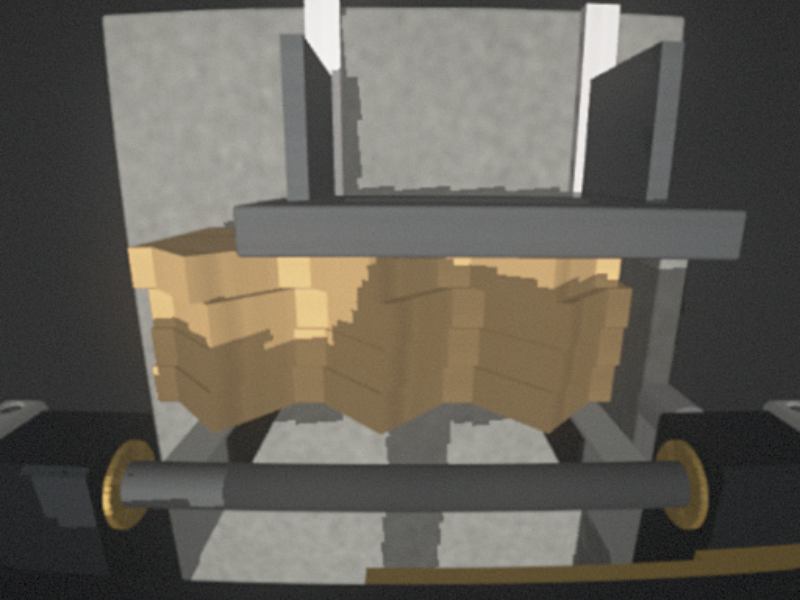

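Emit:
{"name": "arm_command", "arguments": {
  "commands": "1 0 0 0 0 0 1;1 0 0 0 0 0 1"
}}

```text
time: 5.92
tool_pos: [0.6215, -0.0525, 0.0147]
ee_rot: [3.138, 0.003, -0.084]
wrist_force: [-6.7, 0.4, 2.0]
width: 0.0938
```

```bash
python3 -c "
from h import *
st()"
```

```text
5.92 rack [31.1  6.1] z 14.7 yaw-th deg 0.0 F rack [-6.76 -0.13] 2.03 w 0.0938
```

Emit:
{"name": "arm_command", "arguments": {
  "commands": "1.5 0 0 0 0 0 1;1.5 0 0 0 0 0 1"
}}

```text
time: 6.18
tool_pos: [0.6211, -0.0524, 0.0148]
ee_rot: [3.138, 0.011, -0.084]
wrist_force: [-8.0, 0.1, 3.2]
width: 0.0942
```

```bash
python3 -c "
from h import *
st(); s=snapshot('scene')
u=proj(s,P(.06,0,.05))[0].astype(int); c=s['img'][u[1]-45:u[1]+45,u[0]-60:u[0]+60]; cv2.imwrite('pics/s2.png',cv2.resize(c,(800,600),interpolation=cv2.INTER_CUBIC)); st()"
```

```text
6.17 rack [30.7  6.2] z 14.8 yaw-th deg -0.03 F rack [-7.94 -0.55] 3.15 w 0.0942
6.22 rack [30.7  6.3] z 14.8 yaw-th deg -0.02 F rack [-8.09 -0.1 ] 3.24 w 0.094
```

View pics/s2.png

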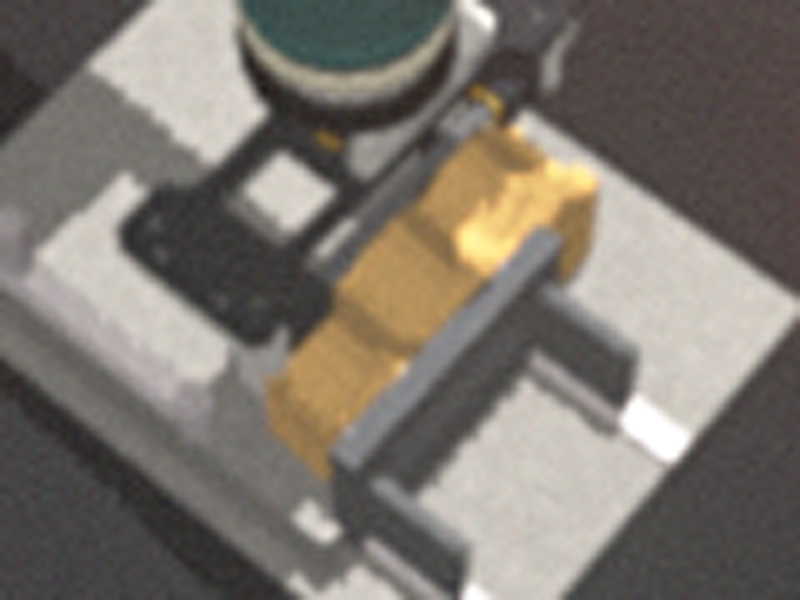

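Emit:
{"name": "arm_command", "arguments": {
  "commands": "1.5 0 0 0 1.2 0 1;2 0 0 0 0.5 0 1"
}}

```text
time: 6.48
tool_pos: [0.6219, -0.0524, 0.0145]
ee_rot: [3.138, -0.013, -0.085]
wrist_force: [-8.2, 1.5, 2.8]
width: 0.0941
```

```bash
python3 -c "
from h import *
st(); print(robot.get_obs()['ee_rot'])"
```

```text
6.47 rack [31.5  6.3] z 14.5 yaw-th deg -0.06 F rack [-8.32  0.76] 2.83 w 0.0941
[ 3.13826301 -0.01261086 -0.08510499]
```

Emit:
{"name": "arm_command", "arguments": {
  "commands": "2 0 0 0 0 0 1;2.5 0 0 0 0 0 1;2.5 0 0 0 0 0 1"
}}

```text
time: 6.85
tool_pos: [0.6216, -0.0524, 0.0146]
ee_rot: [3.138, 0.004, -0.086]
wrist_force: [-10.9, 0.8, 5.1]
width: 0.0945
```

```bash
python3 -c "
from h import *
st(); s=snapshot('wrist'); cv2.imwrite('pics/w3.png',cv2.resize(s['img'][100:300],(800,312),interpolation=cv2.INTER_CUBIC))"
```

```text
6.85 rack [31.2  6.3] z 14.6 yaw-th deg -0.12 F rack [-10.9   -0.14] 5.07 w 0.0945
```

View pics/w3.png

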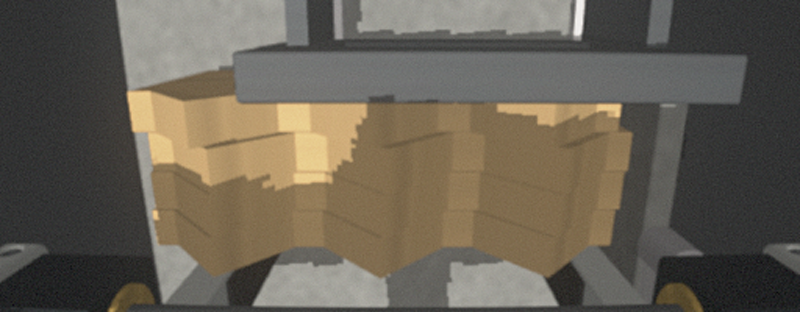

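```bash
python3 -c "
from h import *
st(); s=snapshot('wrist')
f=lambda c,r,z:(rk(at_z(s,((c+.5)*.64-.5,(r+.5)*.64-.5+100),z))*1e3).round(1)
for c in (240,490,740): print('rail',f(c,103,.088))
for c,r in ((215,277),(383,276),(548,276)): print('tip4',f(c,r,.084))
for c,r in ((205,186),(208,148),(186,100)): print('tips',f(c,r,.084))
print('crown1 left-top edge',f(130,92,.066), f(151,92,.066))
for p in [(.042,-.08,.084)]:pass
"
```

```text
6.9 rack [31.1  6.3] z 14.6 yaw-th deg -0.11 F rack [-10.79   0.82] 5.28 w 0.0941
rail [89.2 44.3]
rail [ 89.  -13.6]
rail [ 89.2 -74. ]
tip4 [41.3 57.3]
tip4 [41.9 12. ]
tip4 [ 41.5 -32.3]
tips [67.4 56.8]
tips [77.4 54.8]
tips [89.4 58.9]
crown1 left-top edge [88.9 83.6] [88.8 77.4]
```

Emit:
{"name": "arm_command", "arguments": {
  "commands": "1.5 0 -1 0 1 0 1;2 0 -0.5 0 0.5 0 1;2.5 0 0 0 0 0 1;2.5 0 0 0 0.3 0 1"
}}

```text
time: 7.45
tool_pos: [0.6219, -0.0523, 0.0144]
ee_rot: [3.138, -0.009, -0.086]
wrist_force: [-9.8, -0.2, 5.2]
width: 0.0942
```

```bash
python3 -c "
from h import *
st(); print(robot.get_obs()['ee_rot']);"
```

```text
7.45 rack [31.5  6.3] z 14.4 yaw-th deg -0.13 F rack [-9.76 -1.02] 5.17 w 0.0942
[ 3.13840477 -0.00883966 -0.08623555]
```

Emit:
{"name": "arm_command", "arguments": {
  "commands": "-4 0 0 0 -0.5 0 1;-25 0 0 0 0 0 1;-40 0 -10 0 0 0 1;0 0 -50 0 0 0 1;0 0 -50 0 0 0 1;0 0 -20 0 0 0 1;0 0 0 0 0 0 1"
}}

```text
time: 8.32
tool_pos: [0.5555, -0.0461, 0.1477]
ee_rot: [3.138, -0.017, -0.085]
wrist_force: [-0.4, 0.2, -0.3]
width: 0.0938
```

```bash
python3 -c "
from h import *
st(); s=snapshot('wrist'); print(s['origin'],rk(s['origin']))
im=cv2.resize(s['img'],(800,600),interpolation=cv2.INTER_CUBIC)
for p in [(.042,-.06,.008),(.042,.08,.008),(.042,.0,.084),(.09,.045,.088)]:
    u=(proj(s,P(*p))[0]+.5)/.64; cv2.circle(im,tuple(int(v) for v in u),3,(0,0,255),1)
cv2.imwrite('pics/w4.png',im)"
```

```text
8.32 rack [-35.2   7. ] z 147.7 yaw-th deg -0.06 F rack [-0.45  0.21] -0.26 w 0.0938
[ 0.62754052 -0.05207502  0.32813341] [0.03707885 0.00706084]
```

View pics/w4.png

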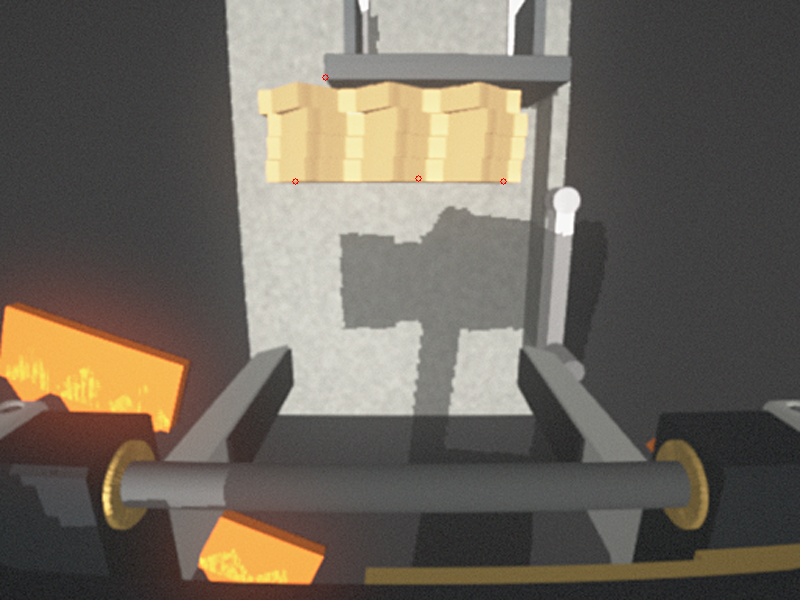

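Emit:
{"name": "arm_command", "arguments": {
  "commands": "0 0 0 0 0 -10.5 0.122;0 0 0 0 0 -10.5 0.122;0 0 0 0 0 -10.5 0.122;0 0 0 0 0 -10.5 0.122;0 0 0 0 0 -10.5 0.122;0 0 0 0 0 -10.5 0.122;0 0 0 0 0 -10.5 0.122;0 0 0 0 0 -10.5 0.122;36 33 0 0 0 0 0.122;36 33 0 0 0 0 0.122;36 33 0 0 0 0 0.122;0 0 0 0 0 0 0.122"
}}

```text
time: 9.88
tool_pos: [0.6681, 0.0479, 0.1209]
ee_rot: [-3.133, 0.003, 1.416]
wrist_force: [0.3, -0.3, -0.8]
width: 0.0113
```

```bash
python3 -c "
from h import *
st(); to(65,115,22,90)"
```

```text
9.88 rack [ 69.1 110.1] z 120.9 yaw-th deg 85.95 F rack [ 0.34 -0.25] -0.81 w 0.0113
shift [ 4.8 -3.6 98.9] turn [-0.5  0.1 -4.1]
```

Emit:
{"name": "arm_command", "arguments": {
  "commands": "5 -4 0 -0.5 0 -4.1 0.122;0 0 40 0 0 0 0.122;0 0 40 0 0 0 0.122;0 0 15 0 0 0 0.122;0 0 0 0 0 0 0.122"
}}

```text
time: 10.5
tool_pos: [0.6614, 0.0502, 0.019]
ee_rot: [-3.137, 0.005, 1.489]
wrist_force: [-0.0, 0.1, 1.1]
width: 0.0116
```

```bash
python3 -c "
from h import *
st(); to(65,100,22,90)"
```

```text
10.5 rack [ 62.2 111.8] z 19.0 yaw-th deg 90.1 F rack [-0.05  0.1 ] 1.14 w 0.0116
shift [-11.8   2.7  -3. ] turn [-0.3  0.3  0.1]
```

Emit:
{"name": "arm_command", "arguments": {
  "commands": "-5 2.7 -2 0 0 0 0.122;-5 0 0 0 0 0 0.122;-5 0 0 0 0 0 0.122;-4 0 0 0 0 0 0.122;-4 0 0 0 0 0 0.122;-4 0 0 0 0 0 0.122"
}}

```text
time: 11.25
tool_pos: [0.6653, 0.0216, 0.0272]
ee_rot: [3.137, 0.003, 1.488]
wrist_force: [0.5, 1.0, -0.1]
width: 0.0117
```

```bash
python3 -c "
from h import *
st(); to(65,70,21,90)"
```

```text
11.25 rack [68.5 83.6] z 27.2 yaw-th deg 90.09 F rack [0.42 1.  ] -0.12 w 0.0117
shift [-13.6  -3.6   6.3] turn [0.3 0.2 0.1]
```

Emit:
{"name": "arm_command", "arguments": {
  "commands": "-3 -2.5 2 0 0 0 0.122;-3 0 1 0 0 0 0.122;-2 0 0 0 0 0 0.122"
}}

```text
time: 11.62
tool_pos: [0.6624, 0.0139, 0.0247]
ee_rot: [3.135, 0.002, 1.489]
wrist_force: [-0.4, 0.8, -0.3]
width: 0.0116
```

```bash
python3 -c "
from h import *
st(); to(65,70,21,90)"
```

```text
11.62 rack [66.3 75.8] z 24.7 yaw-th deg 90.11 F rack [-0.51  0.76] -0.27 w 0.0116
shift [-5.8 -1.3  3.7] turn [0.4 0.1 0.1]
```

Emit:
{"name": "arm_command", "arguments": {
  "commands": "-2 -1 2 0 0 0 0.122;-2 0 0 0 0 0 0.122;-1.5 0 0 0 0 0 0.122"
}}

```text
time: 12.0
tool_pos: [0.6609, 0.0089, 0.0225]
ee_rot: [3.135, 0.0, 1.489]
wrist_force: [0.5, 4.0, 1.3]
width: 0.0118
```

```bash
python3 -c "
from h import *
st(); to(65,68,21,90)"
```

```text
12.0 rack [65.2 70.6] z 22.5 yaw-th deg 90.12 F rack [0.2  3.99] 1.28 w 0.0118
shift [-2.6 -0.2  1.5] turn [0.4 0.  0.1]
```

Emit:
{"name": "arm_command", "arguments": {
  "commands": "-1.5 0 0 0 0 0 0.122;-2 0 0 0 0 0 0.122;-2.5 0 0 0 0 0 0.122"
}}

```text
time: 12.38
tool_pos: [0.6609, 0.0093, 0.0226]
ee_rot: [3.135, -0.011, 1.491]
wrist_force: [1.3, 8.2, 1.3]
width: 0.0114
```

```bash
python3 -c "
from h import *
st(); print(robot.get_obs()['ee_rot']); s=snapshot('wrist'); print(rk(s['origin']))
im=cv2.resize(s['img'],(800,600),interpolation=cv2.INTER_CUBIC)
for x in (.042,.054,.066,.078,.09):
    u=(proj(s,P(x,.06,.066))[0]+.5)/.64; cv2.circle(im,tuple(int(v) for v in u),3,(0,0,255),1)
cv2.imwrite('pics/w5.png',im)"
```

```text
12.38 rack [65.2 71. ] z 22.6 yaw-th deg 90.23 F rack [0.65 8.26] 1.26 w 0.0114
[ 3.13496703 -0.01107948  1.49083137]
[0.06392208 0.14375732]
```

View pics/w5.png

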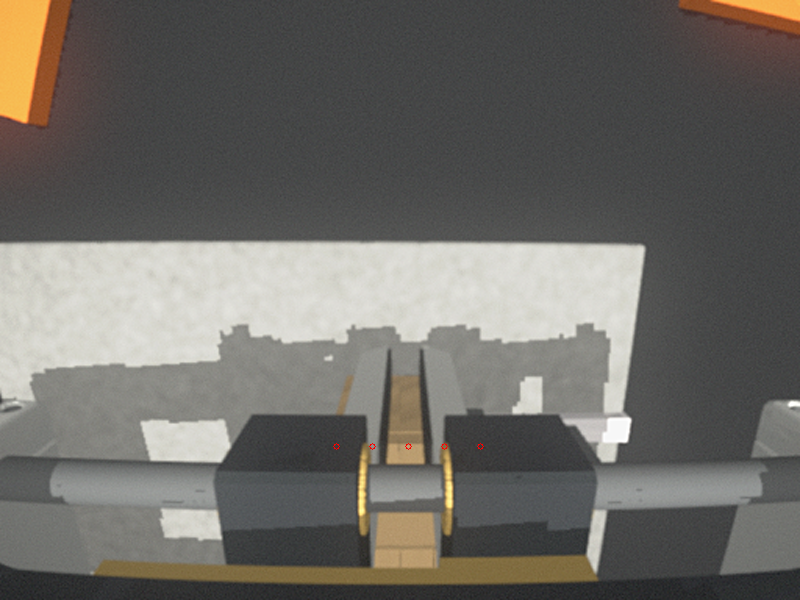

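Emit:
{"name": "arm_command", "arguments": {
  "commands": "4 0 0 0 0 0 0.122;25 0 0 0 0 0 0.122;0 0 -50 0 0 0 0.122;0 0 -50 0 0 0 0.122;0 0 -45 0 0 0 1;-30 -33 0 0 0 10 1;-35 -33 0 0 0 0 1;-28 -33 0 0 0 0 1;0 0 0 0 0 10 1;0 0 0 0 0 10 1;0 0 0 0 0 10 1;0 0 0 0 0 10 1"
}}

```text
time: 13.92
tool_pos: [0.5405, -0.0467, 0.1699]
ee_rot: [3.131, 0.006, 0.582]
wrist_force: [0.4, 0.3, 0.3]
width: 0.0882
```

Emit:
{"name": "arm_command", "arguments": {
  "commands": "0 0 0 0 0 10 1;0 0 0 0 0 10 1;0 0 0 0 0 10 1;0 0 0 0 0 8 1;0 0 0 0 0 0 1"
}}

```text
time: 14.55
tool_pos: [0.5389, -0.0514, 0.1694]
ee_rot: [3.12, 0.0, -0.107]
wrist_force: [-0.4, 0.7, -0.5]
width: 0.0939
```

```bash
python3 -c "
from h import *
st(); to(-20,-10,150); s=snapshot('wrist'); print(rk(s['origin']))
im=cv2.resize(s['img'],(800,600),interpolation=cv2.INTER_CUBIC)
for p in [(.042,-.08,.008),(.042,.06,.008),(.042,.06,.066),(.042,-.08,.066),(.09,.06,.066),(.09,-.08,.066),(.09,.045,.088)]:
    u=(proj(s,P(*p))[0]+.5)/.64; cv2.circle(im,tuple(int(v) for v in u),3,(0,0,255),1)
cv2.imwrite('pics/w6.png',im)"
```

```text
14.55 rack [-51.3   0.3] z 169.4 yaw-th deg -1.32 F rack [-0.47  0.64] -0.53 w 0.0939
shift [31.5  9.2 19.6] turn [ 1.2  0.  -1.3]
[0.02425548 0.00190804]
```

View pics/w6.png

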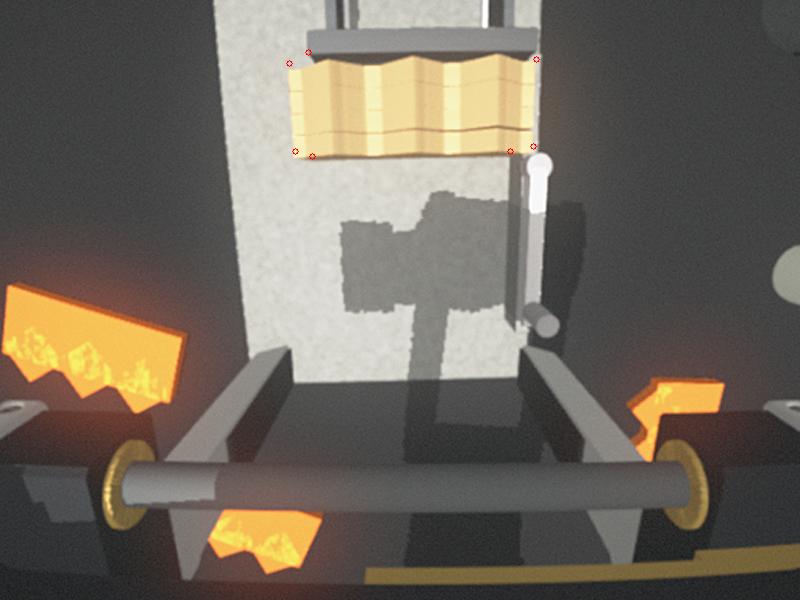

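Emit:
{"name": "arm_command", "arguments": {
  "commands": "15 3 0 1.2 0 -1.3 1;16 2 0 0 0 0 1;0 0 50 0 0 0 1;0 0 50 0 0 0 1;0 0 40 0 0 0 1;0 0 10 0 0 0 1;0 0 0 0 0 0 1"
}}

```text
time: 15.48
tool_pos: [0.5721, -0.0627, 0.0184]
ee_rot: [3.137, -0.005, -0.07]
wrist_force: [-1.1, 0.1, -0.4]
width: 0.0937
```

```bash
python3 -c "
from h import *
st(); to(20,-5,18)"
```

```text
15.47 rack [-17.3  -8.2] z 18.4 yaw-th deg 0.83 F rack [-1.06 -0.02] -0.38 w 0.0937
shift [37.3 -2.7  0.6] turn [ 0.3 -0.3  0.8]
```

Emit:
{"name": "arm_command", "arguments": {
  "commands": "12 -2.5 0 0 0 0.8 1;10 0 0 0 0 0 1;8 0 0 0 0 0 1;4 0 0 0 0 0 1;2 0 0 0 0 0 1"
}}

```text
time: 16.1
tool_pos: [0.6157, -0.064, 0.0255]
ee_rot: [3.135, -0.017, -0.083]
wrist_force: [0.7, 0.6, -1.5]
width: 0.0941
```

```bash
python3 -c "
from h import *
st(); to(31,-5,18)"
```

```text
16.1 rack [26.2 -5.8] z 25.5 yaw-th deg 0.04 F rack [0.61 0.68] -1.49 w 0.0941
shift [ 4.6 -0.9  7.5] turn [ 0.4 -1.   0. ]
```

Emit:
{"name": "arm_command", "arguments": {
  "commands": "0 0 4 0.4 -0.6 0 1;1.5 0 2 0 0 0 1;1.5 0 0 0 0 0 1;1.5 0 0 0 0 0 1;1.5 0 0 0 0 0 1"
}}

```text
time: 16.73
tool_pos: [0.6203, -0.0644, 0.0183]
ee_rot: [-3.14, -0.002, -0.083]
wrist_force: [-1.2, 0.1, 1.0]
width: 0.0941
```

```bash
python3 -c "
from h import *
st(); to(31,-5,18)"
```

```text
16.73 rack [30.9 -5.9] z 18.3 yaw-th deg 0.04 F rack [-1.19 -0.05] 0.99 w 0.0941
shift [ 0.1 -0.9  0.3] turn [-0.1 -0.1  0. ]
```

Emit:
{"name": "arm_command", "arguments": {
  "commands": "1.5 0 0 0 0.3 0 1;1.5 0 0 0 0.3 0 1;2 0 0 0 0.3 0 1;2 0 0 0 0.3 0 1"
}}

```text
time: 17.23
tool_pos: [0.6207, -0.0644, 0.0172]
ee_rot: [-3.14, -0.008, -0.085]
wrist_force: [-6.8, 1.1, 2.9]
width: 0.094
```

```bash
python3 -c "
from h import *
st(); print(robot.get_obs()['ee_rot'])"
```

```text
17.23 rack [31.3 -5.7] z 17.2 yaw-th deg -0.05 F rack [-6.87  0.56] 2.94 w 0.094
[-3.14003925 -0.0077767  -0.08480128]
```

Emit:
{"name": "arm_command", "arguments": {
  "commands": "-4 0 0 0 -0.5 0 1;-25 0 0 0 0 0 1;-30 0 -20 0 0 0 1;-12 0 -50 0 0 0 1;0 0 -50 0 0 0 1;0 0 -10 0 0 0 1;0 0 0 0 0 0 1"
}}

```text
time: 18.1
tool_pos: [0.5513, -0.0586, 0.1499]
ee_rot: [-3.14, -0.01, -0.084]
wrist_force: [0.2, 0.2, -0.2]
width: 0.0937
```

```bash
python3 -c "
from h import *
st(); to(-40,-10,150); s=snapshot('wrist'); print(rk(s['origin']))
a=s['img'][10:200,140:390]
im=cv2.resize(a,None,fx=3.2,fy=3.2,interpolation=cv2.INTER_CUBIC)
for p in [(.042,-.08,.008),(.042,.06,.008),(.042,.06,.066),(.042,-.08,.066),(.09,.06,.066),(.09,-.08,.066),(.09,.045,.088)]:
    u=(proj(s,P(*p))[0]+.5-[140,10])*3.2; cv2.circle(im,tuple(int(v) for v in u),3,(0,0,255),1)
cv2.imwrite('pics/w7.png',im[:600]); print(im.shape)"
```

```text
18.1 rack [-38.3  -5.9] z 149.9 yaw-th deg 0.01 F rack [0.2  0.24] -0.24 w 0.0937
shift [-1.7  4.1 -0.1] turn [-0.1 -0.6  0. ]
[ 0.03522951 -0.00654873]
(608, 800, 3)
```

View pics/w7.png

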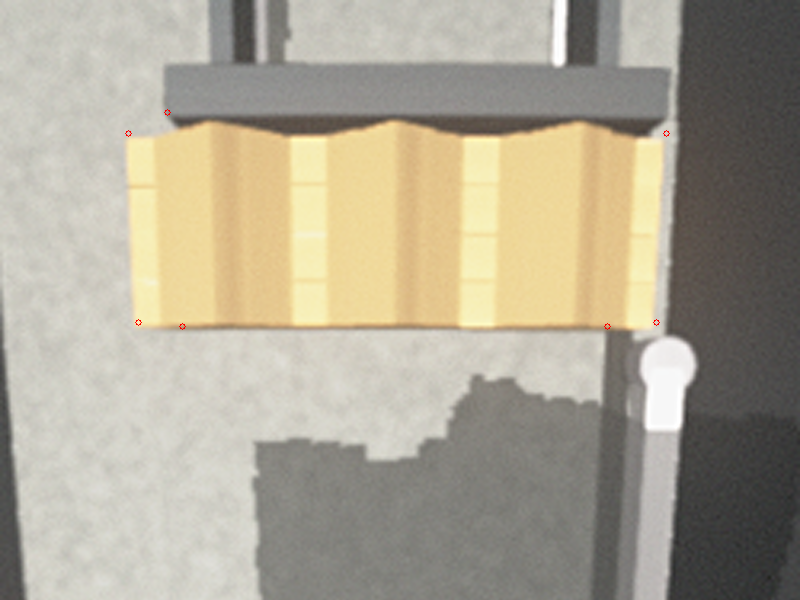

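Emit:
{"name": "arm_command", "arguments": {
  "commands": "0 0 0 0 0 -10.5 0;0 0 0 0 0 -10.5 0;0 0 0 0 0 -10.5 0;0 0 0 0 0 -10.5 0;0 0 0 0 0 -10.5 0;0 0 0 0 0 -10.5 0;0 0 0 0 0 -10.5 0;0 0 0 0 0 -10.5 0;-38 -7 0 0 0 -5 0;-38 -7 0 0 0 0 0;-38 -7 0 0 0 0 0;0 0 0 0 0 0 0"
}}

```text
time: 19.65
tool_pos: [0.5075, -0.1687, 0.1141]
ee_rot: [-3.101, -0.013, 1.512]
wrist_force: [-0.6, 0.5, 0.3]
width: 0.0005
```

```bash
python3 -c "
from h import *
st(); to(-58,-122,78,90)"
```

```text
19.65 rack [ -72.7 -119.2] z 114.1 yaw-th deg 91.43 F rack [-0.67  0.44] 0.28 w 0.0005
shift [-3.6 16.1 35.4] turn [-2.3 -0.7  1.4]
```

Emit:
{"name": "arm_command", "arguments": {
  "commands": "-4 8 0 -2.3 -0.7 1.4 0;0 8 15 0 0 0 0;0 0 18 0 0 0 0;0 0 0 0 0 0 0"
}}

```text
time: 20.15
tool_pos: [0.5215, -0.1698, 0.0717]
ee_rot: [-3.131, -0.006, 1.489]
wrist_force: [0.3, 0.5, 0.3]
width: 0.0004
```

```bash
python3 -c "
from h import *
st(); to(-58,-104,76,90)"
```

```text
20.15 rack [ -58.7 -119.2] z 71.7 yaw-th deg 90.14 F rack [0.26 0.55] 0.28 w 0.0004
shift [15.2  0.7 -4.2] turn [-0.6 -0.3  0.1]
```

Approach the stub and begin the arc.

Emit:
{"name": "arm_command", "arguments": {
  "commands": "6 0 -5 -0.6 0 0 0;6 0 -1 0 0 0 0;4 0 0 0 0 0 0;8 -1 0 0 0 5 0;8 -1 0 0 0 5 0"
}}

```text
time: 20.78
tool_pos: [0.5237, -0.1364, 0.0799]
ee_rot: [3.14, -0.004, 1.31]
wrist_force: [0.5, -0.5, -0.7]
width: 0.0002
```

```bash
cat >> h.py <<'E'
def arc():
    "where the tool is against the keeper circle: angle of the stub if touched with 17 mm lead"
    o=st(); r=rk(o["tool_pos"])*1e3-[32,-85]; 
    yaw=np.degrees(o["ee_rot"][2]-th)
    rad=np.hypot(*r); a=np.degrees(np.arctan2(r[1],-r[0])); print("tcp radius",rad.round(1),"angle",a.round(1),"-> stub angle",(a+np.degrees(np.arctan2(17,90))).round(1),"tool angle",(90-yaw).round(1))
E
python3 -c "
from h import *
arc()"
```

```text
20.77 rack [-59.3 -85.6] z 79.9 yaw-th deg 79.88 F rack [ 0.54 -0.44] -0.71 w 0.0002
tcp radius 91.4 angle -0.4 -> stub angle 10.3 tool angle 10.1
```

Emit:
{"name": "arm_command", "arguments": {
  "commands": "8 -1 1 0 0 5 0;8 -1 1 0 0 5 0;8 -1 0 0 0 5 0;8 -1 0 0 0 5 0;8 -1 0 0 0 5 0;8 -1 0 0 0 5 0"
}}

```text
time: 21.52
tool_pos: [0.5407, -0.0909, 0.0813]
ee_rot: [3.137, -0.003, 0.769]
wrist_force: [0.6, -0.4, -0.3]
width: 0.0005
```

```bash
python3 -c "
from h import *
arc()"
```

```text
21.52 rack [-46.2 -38.9] z 81.3 yaw-th deg 48.88 F rack [ 0.63 -0.39] -0.27 w 0.0005
tcp radius 90.8 angle 30.5 -> stub angle 41.2 tool angle 41.1
```

Emit:
{"name": "arm_command", "arguments": {
  "commands": "8 -1 1 0 0 5 0;8 -1 1 0 0 5 0;8 -1 0 0 0 5 0;8 -1 0 0 0 5 0;8 -1 0 0 0 5 0;8 -1 0 0 0 4 0"
}}

```text
time: 22.28
tool_pos: [0.5785, -0.06, 0.0824]
ee_rot: [3.135, -0.005, 0.246]
wrist_force: [-0.9, -0.8, -0.6]
width: 0.0007
```

```bash
python3 -c "
from h import *
arc()"
```

```text
22.27 rack [-11.1  -5. ] z 82.4 yaw-th deg 18.93 F rack [-0.86 -0.86] -0.62 w 0.0007
tcp radius 90.9 angle 61.7 -> stub angle 72.4 tool angle 71.1
```

Emit:
{"name": "arm_command", "arguments": {
  "commands": "8 -1 2 0 0 5 0;8 -1 2 0 0 5 0;5 -1 0 0 0 4 0;3 0 0 0 0 3 0"
}}

```text
time: 22.78
tool_pos: [0.6023, -0.0522, 0.0805]
ee_rot: [3.136, -0.007, -0.059]
wrist_force: [-0.8, 0.1, -0.8]
width: 0.0003
```

```bash
python3 -c "
from h import *
arc()"
```

```text
22.77 rack [11.9  4.8] z 80.5 yaw-th deg 1.41 F rack [-0.8   0.01] -0.77 w 0.0003
tcp radius 92.0 angle 77.4 -> stub angle 88.1 tool angle 88.6
```

Emit:
{"name": "arm_command", "arguments": {
  "commands": "2 0 1 0 0 1.4 0;2 0 0 0 0 0 0;1.5 0 0 0 0 0 0;1.5 0 0 0 0 0 0"
}}

```text
time: 23.28
tool_pos: [0.6052, -0.052, 0.0799]
ee_rot: [3.136, 0.003, -0.083]
wrist_force: [-6.1, 0.8, 3.0]
width: 0.0004
```

```bash
python3 -c "
from h import *
arc()"
```

```text
23.27 rack [14.8  5.2] z 79.9 yaw-th deg 0.06 F rack [-6.18  0.26] 2.99 w 0.0004
tcp radius 91.9 angle 79.2 -> stub angle 89.9 tool angle 89.9
```

Emit:
{"name": "arm_command", "arguments": {
  "commands": "-4 0 0 0 0 0 0;-20 0 0 0 0 0 0;-20 0 -30 0 0 0 0;0 0 -50 0 0 0 0;0 0 0 0 0 0 0"
}}

```text
time: 23.9
tool_pos: [0.5627, -0.0483, 0.1624]
ee_rot: [3.135, -0.007, -0.082]
wrist_force: [-0.0, 0.1, -0.6]
width: 0.0002
```

```bash
python3 -c "
from h import *
st(); s=snapshot('wrist')
for q,z in [('keeper_stub',.081),('keeper_hinge',.056)]:
    for c,f in find(s,q): print(q,f,(rk(at_z(s,c,z))*1e3).round(1))
im=cv2.resize(s['img'],(800,600),interpolation=cv2.INTER_CUBIC)
for p in [(.042,.06,.066),(.042,-.08,.066),(.09,.06,.066),(.09,-.08,.066),(.09,.045,.088),(.032,.005,.097),(.027,.015,.065),(.037,.015,.065)]:
    u=(proj(s,P(*p))[0]+.5)/.64; cv2.circle(im,tuple(int(v) for v in u),3,(0,0,255),1)
cv2.imwrite('pics/w8.png',im)"
```

```text
23.9 rack [-27.9   5.3] z 162.4 yaw-th deg 0.11 F rack [-0.04  0.06] -0.59 w 0.0002
keeper_stub 0.69 [28.4  5.6]
keeper_hinge 0.94 [ 27.7 -88.9]
```

View pics/w8.png

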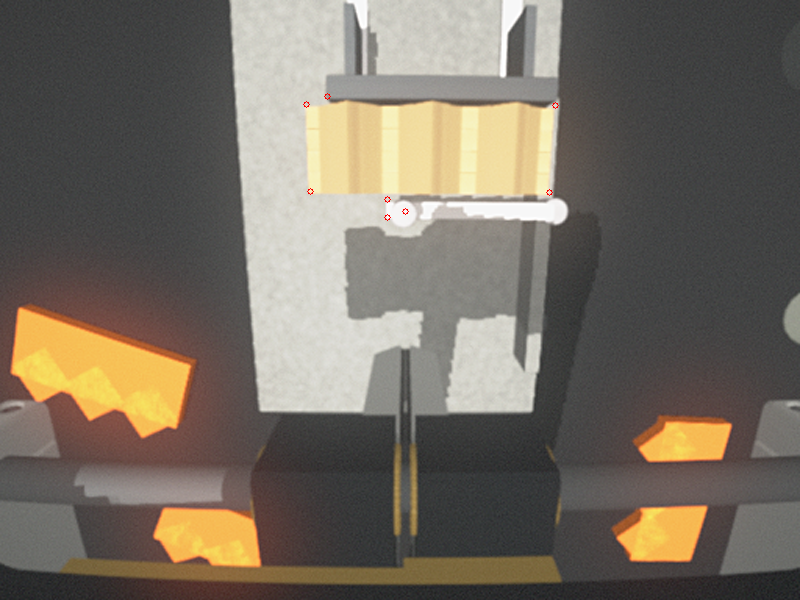

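The keeper bar lies across the front, with the stub at about (404,212) on its predicted position. The row is flush, tight and square, and the tool is clear. I'm handing in.

```bash
python3 -c "
from h import *
st(); print(robot.close_job())"
```

```text
24.05 rack [-31.4   5.7] z 155.7 yaw-th deg 0.1 F rack [-0.59  0.44] -1.32 w 0.0007
the job is handed in; nothing more can be done
None
```

The job is done and handed in at about 24 s of the 67 s allowed; the hand-in reported no verdict.

**What I did**
- **Upright and home:** I pushed the row low with both fingers of the open gripper until it stood upright. I held it against the backstop with 8 to 11 N at the wrist, below the 18 N slip limit.
- **Against the fence:** I slid the boards sideways with a finger on each pair and pressed with about 8 N. The front board was left slightly skewed, so I pressed the row square from the front again with about 7 N.
- **Keeper:** I pushed the stub round its arc to the stop, which I felt as about 6 N at a computed 89.9° (about 1.57 rad). Then I backed the arm clear.

**Last checks**
- **Boards:** The final wrist picture shows the row upright, tight, square and flush with the fence, matching the positions I predicted from the rack pose.
- **Backstop:** I measured its front at x = 89 mm in the rack frame, against 90 mm expected. That was under load before the final presses. In the last picture it still sat about where predicted.
- **Keeper angle:** The networks put both the stub and the hinge about 4 mm nearer the open front than nominal. Both are off by the same amount, so the bar still comes out at right angles.
- **Not measured directly:** I inferred the boards' lean from overhead views and the board-to-backstop force from the wrist force. I did not look at the bystanders again at the end; the arm's path stayed well clear of them.

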